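# Dock the specimen board in its stand and turn the keeper over it

## Robot

A 6-joint arm with a two-finger parallel gripper is mounted at the origin on a cart in front of the work surface, level with it; the furniture and walls round the work are solid. World frame = base frame: x ahead of the robot, y to its left, z up, the work surface at z = 0. Lengths are in m, angles in rad, forces in N, time in s.
With the tool pointing down it reaches from about 0.3 to 0.775 m from the base axis. Payload 14.6 kg.
Tool frame: the origin (TCP) lies at the very end of the fingers, on their centre line; the grasp point (between the pads) lies 19 mm behind it; z points along the fingers, x is the direction in which the jaws open and shut, and the axes are right-handed (so a half turn about z gives the same grasp; the last joint's range is limited). The gripper opens to 94 mm and grips with 3 to 60 N. Pads are 16 mm wide; open, the fingers measure 119 mm over their backs; the gripper's body (75 mm by 177 mm) begins 78 mm behind the grasp point.
Start: joints at [-1.198, 0.3, 1.521, -0, 1.321, -0.067], TCP at [0.234, -0.498, 0.182] pointing down, gripper open.
Joint ranges: [-3.03, 3.03], [-0.79, 2.21], [0.23, 2.52], [-1.04, 4.18], [0, 3.07], [-2.55, 2.55]. Speed limits (rad/s): [2.22, 2.22, 2.57, 3.14, 3.14, 3.14].

## Interface

Orientations are given as [roll, pitch, yaw] about the fixed x, y, z axes, in that order (R = Rz(yaw) Ry(pitch) Rx(roll)).
In Python, from station import ctrl gives the robot as it stands.
- The arm moves only by the shell command python3 -m inch 'ROWS' [FORCE]. ROWS is JSON, one flat list of numbers, 7 for each row, row after row: the shift along the tool's x, y, z in cm, then the turn, a rotation vector about the tool's x, y, z in rad, then the opening, from 0 (shut) to 1 (fully open). In form: [tx, ty, tz, wx, wy, wz, claw, tx, ty, tz, wx, wy, wz, claw, ...]. A call has 1 to 20 rows; each row shifts and turns the commanded pose from where the row before left it, along the tool's axes as they then stand; what a row does not reach is not made up. A row lasts 1/8 s, in which the tool goes at most 62.5 mm and 10.7 degrees, less where a joint would pass 70% of its speed; a pose out of reach is approached as far as the arm can. A call is refused whole if a number of a shift passes 6.25 or a number of a turn 0.188, either way. A call with a gripper value outside its range is refused whole. The fingers move at their own pace and stop on an object; FORCE is the grip in N (left out, the last holds). Time passes only in rows, so rows that do not move let the fingers close. It gives the time, the measured TCP pose, the force and the opening at its end, in the units of the state.
- ctrl.get_obs(): the state, without advancing time (a new reading comes with each control period).
- ctrl.camera(name): name is "side" or "top"; returns (picture, depth): 480x640x3 uint8, red, green, blue; 480x640 float32, m along the optical axis (not along the pixel's ray), 0 where there is no reading.
- ctrl.camera_params(name): a dict with "vertical_fov" (degrees; the focal length in pixels is half the picture's height over the tangent of half this angle, whatever the lens; pixels are square), "cx", "cy" (the principal point, pixels), "distortion" ([k1, k2, p1, p2, k3] as OpenCV has them; the pictures are not rectified), "camera_from_world" (4x4, takes a point from world to camera coordinates). Camera axes: x right, y down, z forward; pixel columns grow to the right and rows downward; lengths in m; the calibration is good to about 2 mm. A picture is of the moment at which its call begins. camera_params takes no time and is no camera call.
- ctrl.hand_in(): hands the job in, once; it reports no verdict.
Trained networks look in the newest picture that a camera, given by its name, has taken for a name from the list of things; names that differ only in an ending like _2 or _b are one class to them, and where a whole thing is asked for, a point or a joint stands for the part that bears it (a point fixed in the world has none). Each returns a list of dicts, best first, with "score" (0 to 1); they miss things now and then, are a little off and sometimes report something else, mostly with a low value. They report only what shows in the picture. A call takes as long as a camera call. They do not tell look-alikes from the thing itself.
- ctrl.spot_in(camera, label): "bbox" ([centre column, centre row, width, height] in pixels, round what is visible of it).
- ctrl.place_of(camera, label): "centre" ([column, row] in pixels: a listed point, or the origin of a listed thing).
The state is a dict: "time_s": time; "qpos": joint angles; "joint_vel": joint speeds; "tau": joint torques, N m; "ee_pos": TCP position; "eef_rot": TCP orientation; "force": force on the tool from outside, world axes, zero at the start; "moment": the same for the moment, N m; "grip_width": finger opening in m.
Only numpy, scipy, OpenCV 4.12 (cv2) and the standard library are available. Lean on these libraries where they do the work, as an engineer would, in place of code of your own. Each camera call takes 0.05 s, during which the arm holds its last target. There are 200 camera calls.

## Task

With a fingertip, push the wooden specimen board away from you along the rails of its stand until you feel it drop into the locating notches, then push the keeper's thumb pin round until the keeper lies squarely across the seated board, and let go. Slide the board, never lift it; the dish must ride along standing on it, untouched, and the jar and dropper bottle beside the stand stay as they are.

Things in the scene. Friction and masses are not known exactly. Their poses are not given: they have to be found in the camera images.
- stand: Fixed low wooden stand, 260 mm (x) x 200 mm (y). Origin: underside centre, on the worktop; the board is pushed towards its +x, away from the robot; the keeper is on its -y side. Base 10 mm high; two rails along x at y = 60 to 90 mm on either side, riding surface 34 mm high; outside them guide lips, 44 mm high. Between the rails (120 mm gap) it is open down to the base and at both ends.
- home (a point): Fixed point in the stand (x = 60 mm, y = 0, 27 mm high) where the board's origin lies once it has dropped in (+-2.5 mm play along x). The rails have vertical-walled notches, 7 mm deep and 15 mm long, 42 mm before and beyond this point, on separate lanes for the rear and front feet, so that all four feet drop at once; the notch walls then stop the board.
- board: Loose wooden board, 120 (x) x 177 (y) x 12 mm, 0.45 to 0.8 kg, on the rails on four 8 mm feet, 1.5 mm play to each lip. Origin: its centre, level with the feet's undersides: 34 mm high riding, 27 mm when dropped in; its top is 20 mm above the origin. x along the rails; rear edge (nearest the robot) at x = -60 mm. Starts 50 to 100 mm short of home. Slides with about 1 to 4 N.
- push_face (a point): Middle of the board's rear face, the place to push (towards the stand's +x). Here the face is 80 mm wide and reaches 9 mm below and 10 mm above this point, as a skirt hangs under the rear edge between the rails.
- keeper (a joint): Turn-button (rad): flat metal arm 74 x 16 x 6 mm on a bracket beside the rail. 0: points along the stand's -x, clear of the board; grows clockwise seen from above to its stop at 1.57: points along the stand's +y, across the board. Starts at -0.5 to 0.1, stays where left (friction 0.03 N m). The arm's underside is 50 mm high: 3 mm over the seated board, but a board not dropped in blocks it.
- keeper_pivot (a point): Pivot of the keeper at the underside of its arm, 50 mm above the worktop; in the stand's frame x = 60, y = -115 mm. The bracket below is 36 x 30 mm, 48 mm high.
- keeper_pin (a point): Middle of the keeper's upright thumb pin, 10 mm in diameter, 55 mm from the pivot; the pin stands free from 56 to 77 mm above the worktop, this point is at 66 mm.
- dish_mid (a point): Centre (half-way up) of a round petri dish, 61 mm across, 15 mm high, loose on the board, a little to the side away from the keeper. Not to be touched.
- jar_mid (a point): Centre (half-way up) of a white specimen jar, 56 mm across, 72 mm high, standing on the worktop beside the stand on its +y side. Leave alone.
- dropper_mid (a point): Centre (half-way up) of a brown dropper bottle, 33 mm across, 100 mm high, on the worktop beside the stand on its +y side, farther off than the jar. Leave alone.
There are look-alikes about, which are no part of the job. Of the things shaped like the board, the wooden one is meant.

How it is judged:
On the way, in this order (a step that is already met when the one before it is completed fails the run):
1. the board has dropped into the notches, the keeper still off it (z of board in the frame of stand below 0.0295 m and x of board in the frame of stand between 0.055 and 0.065 m and angle between the z axis of board and the z axis of stand, either way round below 0.02 rad and value of joint keeper below 0.5 rad), for 0.2 s.
2. the keeper is across the board (value of joint keeper above 1.4 rad), for 0.2 s.
At the end, for the whole second after the job is handed in: The board sits in its notches (origin under 29.5 mm above the stand's origin and 55 to 65 mm along it, level within 0.02 rad), the keeper is turned to more than 1.4 rad, the dish stands flat on the board and all is at rest (z of board in the frame of stand below 0.0295 m and x of board in the frame of stand between 0.055 and 0.065 m and angle between the z axis of board and the z axis of stand, either way round below 0.02 rad and value of joint keeper above 1.4 rad and linear speed of board below 0.01 m/s and z of dish_mid in the frame of board between 0.023 and 0.033 m and angle between dish_mid's own z axis and vertical below 0.1 rad); the robot touches nothing.
It fails at once if the board is lifted (more than 6 mm above riding height) or tipped (z of board in the frame of stand above 0.04 m or angle between the z axis of board and the z axis of stand, either way round above 0.15 rad).
It fails at once if the dish is touched by the robot (contact force between any of the arm, the fingers and dish above 0.3 N).
It fails at once if the dish leaves its place on the board (not (z of dish_mid in the frame of board between 0.02 and 0.036 m and angle between dish_mid's own z axis and vertical below 0.2 rad)).
It fails at once if the jar or the dropper bottle is moved by more than 15 mm or tipped (distance of any of jar_mid, dropper_mid from where it was at the start of the episode above 0.015 m or angle between any of jar_mid, dropper_mid's own z axis and vertical above 0.2 rad).
It also fails if it takes over 54 s, if anything falls off the work surface, if the arm or the gripper's body presses on something with over 40 N, if the wrist force passes 120 N, or if a joint passes its speed limit or range.

## Working session

There is one attempt and no reset: what is moved stays moved. The work goes in short steps, Python scripts to look and compute and a shell command to move; the robot and the scene stay as the last step left them, time stands still between calls to the robot, and variables do not carry over. Pictures are saved under pics/ and viewed, about 8 in all and at most 12, crops included, and the job is handed in when it is done.

```bash
mkdir -p pics
cat > h.py <<'E'
import numpy as np, cv2
from station import ctrl
def K(c):
    p=ctrl.camera_params(c); f=240/np.tan(np.radians(p["vertical_fov"])/2)
    return np.array([[f,0,p["cx"]],[0,f,p["cy"]],[0,0,1.]]),np.array(p["distortion"],float),np.array(p["camera_from_world"])
def at_z(c,uv,z):
    k,d,T=K(c); n=cv2.undistortPoints(np.array([[uv]],float),k,d)[0,0]
    R,t=T[:3,:3],T[:3,3]; o=-R.T@t; r=R.T@np.array([n[0],n[1],1]); return o+r*(z-o[2])/r[2]
def proj(c,P):
    k,d,T=K(c); return cv2.projectPoints(np.array(P,float).reshape(-1,3),cv2.Rodrigues(T[:3,:3])[0],T[:3,3],k,d)[0][:,0]
def cloud(c,dep):
    k,d,T=K(c); v,u=np.mgrid[:480,:640]
    n=cv2.undistortPoints(np.stack([u.ravel(),v.ravel()],1).astype(float)[:,None],k,d)[:,0]
    z=dep.ravel()[:,None]; pc=np.hstack([n*z,z]); return ((pc-T[:3,3])@T[:3,:3]).reshape(480,640,3)
def snap(c,name):
    im,dep=ctrl.camera(c); cv2.imwrite(f"pics/{name}.png",im[:,:,::-1]); return im,dep
E
python3 - <<'E'
from h import *
for c in("top","side"):
    im,dep=snap(c,c+"0"); np.save(c+"0.npy",dep)
    print(c,K(c)[2].round(3).tolist())
    for l,z in [("stand",0),("home",.027),("board",.034),("push_face",.04),("keeper_pivot",.05),("keeper_pin",.066),("dish_mid",.0615),("jar_mid",.036),("dropper_mid",.05)]:
        print(l,[(round(r["score"],2),np.round(r["centre"]).tolist(),at_z(c,r["centre"],z).round(3)[:2].tolist()) for r in ctrl.place_of(c,l)[:4]])
o=ctrl.get_obs();print(o["time_s"],o["ee_pos"],o["eef_rot"],o["grip_width"])
E
```

```text
top [[0.027, -0.999, 0.033, 0.357], [-0.987, -0.032, -0.159, 0.532], [0.16, -0.028, -0.987, 0.858], [0.0, 0.0, 0.0, 1.0]]
stand []
home [(0.76, [351.0, 207.0], [0.582, 0.315])]
board [(0.59, [185.0, 324.0], [0.355, 0.612]), (0.58, [366.0, 241.0], [0.516, 0.288])]
push_face [(0.88, [181.0, 292.0], [0.411, 0.622]), (0.6, [384.0, 267.0], [0.469, 0.255])]
keeper_pivot [(0.98, [405.0, 176.0], [0.64, 0.217]), (0.23, [357.0, 242.0], [0.512, 0.306])]
keeper_pin [(0.79, [430.0, 199.0], [0.593, 0.175])]
dish_mid [(0.56, [356.0, 244.0], [0.506, 0.309]), (0.43, [364.0, 241.0], [0.513, 0.294])]
jar_mid [(0.86, [287.0, 280.0], [0.44, 0.43])]
dropper_mid [(0.53, [259.0, 231.0], [0.526, 0.484])]
side [[-0.434, -0.901, 0.016, 0.559], [-0.436, 0.194, -0.879, 0.212], [0.788, -0.389, -0.477, 0.625], [0.0, 0.0, 0.0, 1.0]]
stand [(0.71, [359.0, 258.0], [0.531, 0.279])]
home [(0.81, [333.0, 236.0], [0.589, 0.31])]
board [(0.71, [219.0, 364.0], [0.312, 0.623]), (0.62, [362.0, 250.0], [0.505, 0.289])]
push_face [(0.68, [385.0, 250.0], [0.476, 0.256]), (0.58, [202.0, 333.0], [0.378, 0.631])]
keeper_pivot [(0.65, [362.0, 210.0], [0.635, 0.216])]
keeper_pin [(0.45, [386.0, 207.0], [0.599, 0.177])]
dish_mid [(0.6, [354.0, 234.0], [0.524, 0.298]), (0.42, [334.0, 236.0], [0.532, 0.338])]
jar_mid [(0.69, [313.0, 289.0], [0.421, 0.434])]
dropper_mid [(0.6, [262.0, 259.0], [0.526, 0.485])]
1.0 [ 0.23414834 -0.49766765  0.18174728] [ 3.14159217e+00 -9.87522408e-06 -1.13100803e+00] 0.09412183965542338
```

View pics/top0.png

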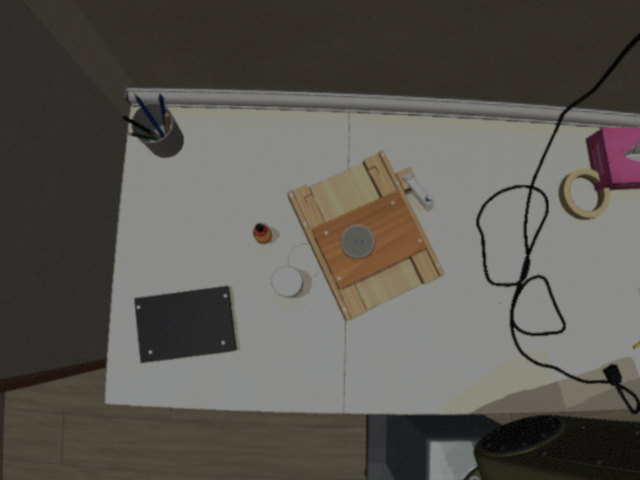

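View pics/side0.png

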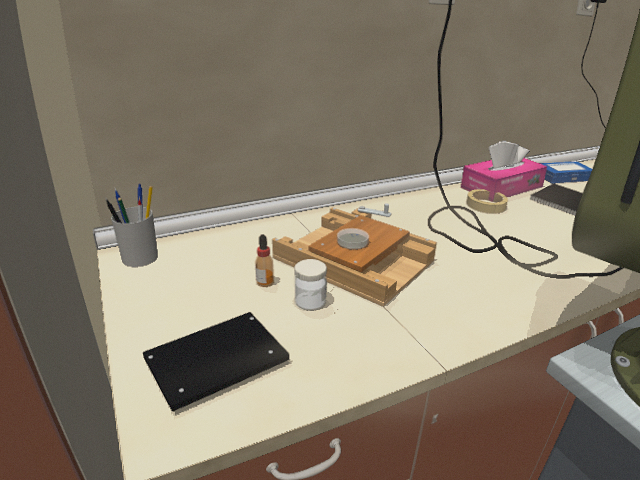

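Top view: the wooden board, carrying the dish, is on the stand (around 366,241) and the keeper is at 405–430,176–199. The black board at 185,324 is the look-alike. Next I'll fit the stand, board and keeper from depth.

Run:
```python
from h import *
im=cv2.imread("pics/top0.png");cv2.imwrite("pics/crop.png",cv2.resize(im[140:330,230:460],None,fx=3,fy=3,interpolation=cv2.INTER_CUBIC))
for c in("top","side"):
    P=cloud(c,np.load(c+"0.npy")).reshape(-1,3)
    P=P[(np.hypot(P[:,0]-.53,P[:,1]-.28)<.19)]
    print(c,"table z",np.median(P[P[:,2]<.006][:,2]))
    def rect(m):
        r=cv2.minAreaRect(P[m][:,:2].astype(np.float32)); return np.round(r[0],4),np.round(r[1],4),r[2],m.sum()
    L=(abs(P[:,2]-.044)<.003)
    # trim: largest set in stand frame
    print("lip",rect(L))
    y0=.5;
    ex=np.array([np.cos(y0),np.sin(y0)]);ey=np.array([-ex[1],ex[0]])
    B=abs(P[:,2]-.054)<.003
    q=P[:,:2]-[.515,.288]; B&=(abs(q@ex)<.075)&(abs(q@ey)<.1)
    print("board",rect(B),np.median(P[B][:,2]))
    kk=(P[:,2]>.046)&(np.hypot(P[:,0]-.615,P[:,1]-.195)<.06)&((P[:,:2]-[.585,.312])@ey<-.098)
    for p in P[kk][::3]: print(p.round(3).tolist(),end=" ")
    print()
    # stand outer fit: lips along ey at two bands
    from scipy.optimize import minimize
    Q=P[L]
    best=None
    def cost(a):
        ex=np.array([np.cos(a[2]),np.sin(a[2])]);ey=np.array([-ex[1],ex[0]]);d=Q[:,:2]-a[:2]
        u=np.maximum(abs(d@ex)-.13,0); v=np.maximum(np.maximum(.09-abs(d@ey),abs(d@ey)-.1),0)
        return np.mean(np.minimum(np.hypot(u,v),.01))
    for s in [(x,y,t) for x in(.52,.53,.54) for y in(.27,.28,.29) for t in(.42,.5,.58)]:
        r=minimize(cost,s,method="Nelder-Mead",options=dict(xatol=1e-5,fatol=1e-7))
        if best is None or r.fun<best.fun: best=r
    print("stand fit",best.x,best.fun,len(Q))
```

```text
top table z 0.0009168887593896335
lip (array([0.522 , 0.3087]), array([0.2588, 0.2991]), 26.4208984375, np.int64(1406))
board (array([0.5199, 0.2845]), array([0.1204, 0.1772]), 26.30339241027832, np.int64(4823)) 0.05486106244616272
[0.657, 0.21, 0.049] [0.655, 0.212, 0.05] [0.653, 0.217, 0.048] [0.653, 0.212, 0.051] [0.651, 0.223, 0.049] [0.651, 0.217, 0.048] [0.651, 0.212, 0.05] [0.65, 0.229, 0.047] [0.649, 0.223, 0.049] [0.649, 0.218, 0.05] [0.649, 0.212, 0.049] [0.65, 0.206, 0.049] [0.646, 0.228, 0.052] [0.647, 0.222, 0.05] [0.648, 0.216, 0.049] [0.648, 0.208, 0.049] [0.645, 0.231, 0.049] [0.645, 0.224, 0.05] [0.646, 0.217, 0.047] [0.643, 0.214, 0.057] [0.646, 0.206, 0.049] [0.643, 0.229, 0.049] [0.643, 0.223, 0.05] [0.641, 0.219, 0.057] [0.64, 0.214, 0.06] [0.644, 0.206, 0.049] [0.641, 0.227, 0.05] [0.639, 0.223, 0.057] [0.638, 0.218, 0.06] [0.639, 0.212, 0.058] [0.642, 0.204, 0.048] [0.639, 0.227, 0.05] [0.638, 0.223, 0.055] [0.636, 0.218, 0.06] [0.636, 0.213, 0.063] [0.64, 0.204, 0.049] [0.637, 0.227, 0.049] [0.636, 0.223, 0.056] [0.634, 0.219, 0.063] [0.635, 0.212, 0.058] [0.6
[... 3974 characters left out ...]
16, 0.211, 0.052] [0.611, 0.206, 0.054] [0.607, 0.202, 0.055] [0.602, 0.197, 0.056] [0.601, 0.19, 0.055] [0.596, 0.186, 0.057] [0.589, 0.182, 0.059] [0.591, 0.173, 0.056] [0.627, 0.222, 0.047] [0.624, 0.216, 0.048] [0.619, 0.211, 0.049] [0.612, 0.205, 0.051] [0.607, 0.201, 0.053] [0.601, 0.197, 0.054] [0.596, 0.193, 0.056] [0.593, 0.187, 0.056] [0.59, 0.182, 0.056] [0.587, 0.176, 0.056] [0.62, 0.211, 0.046] [0.602, 0.197, 0.051] [0.595, 0.194, 0.054] [0.59, 0.189, 0.055] [0.587, 0.183, 0.055] [0.584, 0.178, 0.055] [0.593, 0.192, 0.052] [0.588, 0.188, 0.053] [0.585, 0.182, 0.054] [0.584, 0.175, 0.052] [0.584, 0.18, 0.051] 
stand fit [0.53022122 0.29251297 0.46353589] 0.0018217906775178357 944
```

View pics/crop.png

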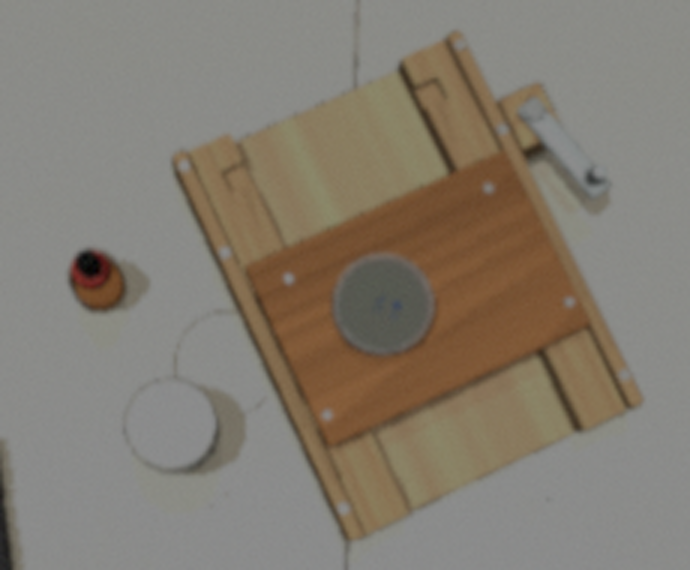

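Stand fit: (0.531, 0.291), yaw 0.461. The board is 73 mm short of home and the keeper is at about -0.23 rad. I'll move the closed fingers behind the board, staying high.

```bash
python3 -m inch '[-2,-1.7,0,0,0,-0.021,0,-3.6,-3.1,0,0,0,0,0,-4,-3.4,0,0,0,0,0,-4,-3.4,0,0,0,0,0,-4,-3.4,0,0,0,0,0,-4,-3.4,0,0,0,0,0,-4,-3.4,0,0,0,0,0,-4,-3.4,0,0,0,0,0,-4,-3.4,0,0,0,0,0,-4,-3.4,0,0,0,0,0,-4,-3.4,0,0,0,0,0,-4,-3.4,0,0,0,0,0,-4,-3.4,0,0,0,0,0,-4,-3.4,0,0,0,0,0,-3,-2.6,0,0,0,0,0,-1.5,-1.3,0,0,0,0,0,0,0,0,0,0,0,0]'
cat > st.py <<'E'
from h import *
from scipy.spatial.transform import Rotation as R
S=np.array([.531,.291]);a=.461;ex=np.array([np.cos(a),np.sin(a)]);ey=np.array([-ex[1],ex[0]])
def s2w(x,y): return S+x*ex+y*ey
def w2s(p): return (np.array(p[:2])-S)@np.array([ex,ey]).T
def to(x,y,z,yaw=a-np.pi/2):
    o=ctrl.get_obs(); r=R.from_euler("xyz",o["eef_rot"]); t=np.r_[s2w(x,y),z]
    g=R.from_euler("xyz",[np.pi,0,yaw])
    print("t",o["time_s"],"stand",(w2s(o["ee_pos"])*1e3).round(1),"z",o["ee_pos"][2].round(4),"F stand",(np.array([ex,ey])@o["force"][:2]).round(2),o["force"][2].round(2),"move cm",(r.inv().apply(t-o["ee_pos"])*100).round(2),"rot",(r.inv()*g).as_rotvec().round(3),"w",round(o["grip_width"],3))
E
python3 -c "
from st import *
to(-.103,0,.034)"
```

```text
time_s: 3.12
ee_pos: [0.4196, 0.2429, 0.1815]
eef_rot: [3.141, -0.0, -1.109]
force: [0.8, 0.3, -1.3]
grip_width: 0.0005
t 3.125 stand [-121.1    6.5] z 0.1815 F stand [ 0.87 -0.09] -1.27 move cm [ 0.65 -1.82 14.75] rot [ 0.001 -0.     0.001] w 0.0
```

```bash
python3 -m inch '[0.2,0,2,0,0,0,0,0.2,0,4,0,0,0,0,0.2,0,4,0,0,0,0,0.05,0,3,0,0,0,0,0,0,1.7,0,0,0,0,0,0,0,0,0,0,0]'
python3 -c "
from st import *
snap('side','s1'); im,d=snap('top','t1'); im=im[140:330,230:460,::-1]; cv2.imwrite('pics/c1.png',cv2.resize(im,None,fx=3,fy=3))
to(-.103,0,.034)"
```

```text
time_s: 3.88
ee_pos: [0.4221, 0.2355, 0.0342]
eef_rot: [3.14, -0.0, -1.111]
force: [-0.8, 0.1, 1.6]
grip_width: 0.0004
t 3.975 stand [-121.    -0.9] z 0.0356 F stand [-0.96  0.2 ] 0.85 move cm [-0.09 -1.8   0.17] rot [-0.001 -0.    -0.001] w 0.001
```

View pics/s1.png

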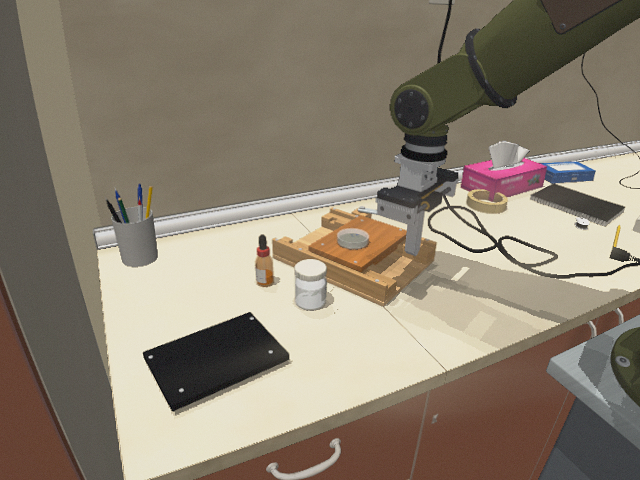

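The fingers are down behind the board, between the rails (tip about 415,250), and the board and dish haven't moved. Now I'll approach and push gently.

```bash
python3 -m inch '[-0.1,-1,0.1,0,0,0,0,0,-1,0.1,0,0,0,0,0,-0.8,0,0,0,0,0,0,-0.4,0,0,0,0,0,0,-0.3,0,0,0,0,0,0,-0.3,0,0,0,0,0,0,-0.3,0,0,0,0,0,0,-0.3,0,0,0,0,0,0,-0.3,0,0,0,0,0,0,-0.3,0,0,0,0,0,0,-0.3,0,0,0,0,0,0,-0.3,0,0,0,0,0,0,-0.3,0,0,0,0,0,0,-0.3,0,0,0,0,0,0,-0.3,0,0,0,0,0,0,-0.3,0,0,0,0]'
python3 -c "
from st import *
to(-.008,0,.034)"
```

```text
t 3.975 stand [-121.    -0.9] z 0.0356 F stand [-0.96  0.2 ] 0.85 move cm [ -0.1  -11.3    0.17] rot [-0.001 -0.    -0.001] w 0.001$: bad value
```

```bash
python3 -m inch '[-0.1,-1,0.1,0,0,0,0, 0,-1,0.1,0,0,0,0, 0,-0.8,0,0,0,0,0, 0,-0.4,0,0,0,0,0, 0,-0.3,0,0,0,0,0, 0,-0.3,0,0,0,0,0, 0,-0.3,0,0,0,0,0, 0,-0.3,0,0,0,0,0, 0,-0.3,0,0,0,0,0, 0,-0.3,0,0,0,0,0, 0,-0.3,0,0,0,0,0, 0,-0.3,0,0,0,0,0, 0,-0.3,0,0,0,0,0, 0,-0.3,0,0,0,0,0, 0,-0.3,0,0,0,0,0, 0,-0.3,0,0,0,0,0]'
python3 -c "
from st import *
to(-.008,0,.034)"
```

```text
time_s: 5.98
ee_pos: [0.4832, 0.2681, 0.0327]
eef_rot: [3.142, -0.0, -1.11]
force: [0.6, -0.0, -0.1]
grip_width: 0.0004
t 5.975 stand [-53.    0.7] z 0.0327 F stand [ 0.5  -0.26] -0.12 move cm [ 0.07 -4.5  -0.13] rot [ 0. -0. -0.] w 0.0
```

```bash
python3 -m inch '[0,-0.3,-0.05,0,0,0,0, 0,-0.3,0,0,0,0,0, 0,-0.3,0,0,0,0,0, 0,-0.3,0,0,0,0,0, 0,-0.3,0,0,0,0,0, 0,-0.3,0,0,0,0,0, 0,-0.3,0,0,0,0,0, 0,-0.3,0,0,0,0,0, 0,-0.3,0,0,0,0,0, 0,-0.3,0,0,0,0,0, 0,-0.3,0,0,0,0,0]'
cat > chk.py <<'E'
from st import *
import sys
to(-.008,0,.034)
im,d=snap("top",sys.argv[1])
P=cloud("top",d).reshape(-1,3); w=w2s(P)
rgb=im.reshape(-1,3).astype(int); wood=(rgb[:,0]-rgb[:,2]>40)
for n,lo,hi in(("board",.0465,.058),("low",.044,.050),("hi",.051,.058)):
    B=(P[:,2]>lo)&(P[:,2]<hi)&(abs(w[:,1])<.0885)&(w[:,0]>-.09)&(w[:,0]<.14)
    r=[np.percentile(w[B,0],q).round(4) for q in(.5,99.5)] if B.sum()>20 else None
    print(n,B.sum(),np.median(P[B][:,2]).round(4),r)
k=(P[:,2]>.070)&(P[:,2]<.082)&(w[:,1]<0)&(np.hypot(w[:,0]-.06,w[:,1]+.115)<.065)
p=w[k].mean(0);print("pin",p.round(4),"theta",np.arctan2(p[1]+.115,.06-p[0]).round(3),k.sum())
E
python3 chk.py t2
```

```text
time_s: 7.35
ee_pos: [0.5128, 0.2828, 0.0333]
eef_rot: [3.142, 0.0, -1.11]
force: [0.3, -0.6, 0.1]
grip_width: 0.0004
t 7.35 stand [-20.    0.8] z 0.0333 F stand [-0.04 -0.7 ] 0.13 move cm [ 0.08 -1.2  -0.07] rot [ 0.  0. -0.] w 0.0Traceback (most recent call last):
  File "chk.py", line 5, in <module>
    P=cloud("top",d).reshape(-1,3); w=w2s(P)
                                      ~~~^^^
  File "st.py", line 5, in w2s
    def w2s(p): return (np.array(p[:2])-S)@np.array([ex,ey]).T
                        ~~~~~~~~~~~~~~~^~
ValueError: operands could not be broadcast together with shapes (2,3) (2,)
```

```bash
sed -i 's/p\[:2\]/p)[...,:2]/; s/)\[...,:2\])-S/)[...,:2]-S/' st.py; grep 'def w2s' st.py; python3 chk.py t3; python3 -c "
import cv2;cv2.imwrite('pics/c3.png',cv2.resize(cv2.imread('pics/t3.png')[140:330,230:460],None,fx=3,fy=3))"
```

```text
def w2s(p): return (np.array(p)[...,:2]-S)@np.array([ex,ey]).T
t 7.4 stand [-19.7   0.7] z 0.0333 F stand [-0.32  0.41] 0.48 move cm [ 0.07 -1.17 -0.07] rot [-0. -0. -0.] w 0.0
board 1370 0.0551 [np.float64(-0.0727), np.float64(0.0467)]
low 21 0.0483 [np.float64(-0.0729), np.float64(0.038)]
hi 1349 0.0551 [np.float64(-0.0727), np.float64(0.0467)]
pin [nan nan] theta nan 0chk.py:12: RuntimeWarning: Mean of empty slice.
  p=w[k].mean(0);print("pin",p.round(4),"theta",np.arctan2(p[1]+.115,.06-p[0]).round(3),k.sum())
  ret = um.true_divide(
```

View pics/c3.png

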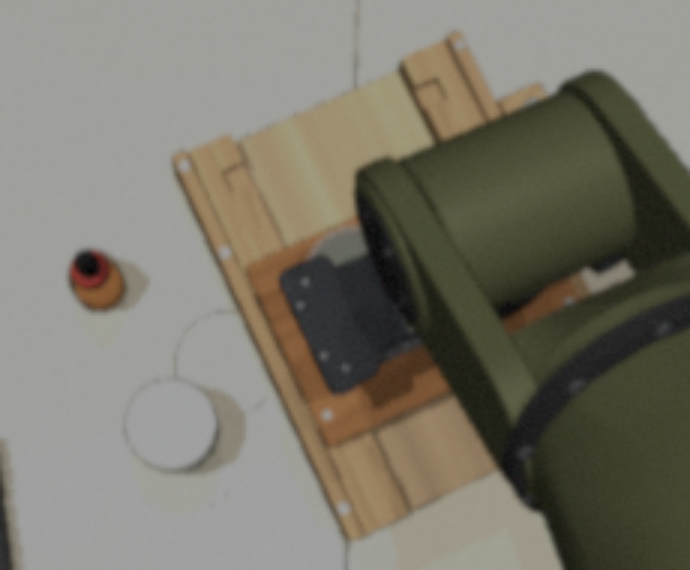

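The board hasn't moved, yet the TCP reads as being past its rear edge. I'll check from the side.

Run:
```python
from st import *
print(proj("side",[.4221,.2355,.0342]),proj("side",ctrl.get_obs()["ee_pos"]))
im,d=snap("side","s4");cv2.imwrite("pics/s4c.png",cv2.resize(im[150:330,250:480,::-1],None,fx=3,fy=3))
o=ctrl.get_obs();print(o)
```

```text
[[409.77419162 264.04229179]] [[362.88358192 247.61955603]]
{'time_s': 7.5, 'qpos': array([4.41414853e-01, 5.36123403e-01, 1.55605590e+00, 1.79350881e-05,
       1.04945275e+00, 1.55143333e+00]), 'joint_vel': array([-0.00175962, -0.00575607,  0.00765701, -0.00088404, -0.00062915,
       -0.00178313]), 'tau': array([-1.70132151e-02, -6.15452671e+01, -3.10175800e+01,  1.40818889e-02,
       -6.20123791e-02,  7.95073229e-04]), 'ee_pos': array([0.51269402, 0.28273827, 0.03319137]), 'eef_rot': array([ 3.14155356e+00,  1.63121427e-05, -1.11002741e+00]), 'force': array([0.51803555, 0.76636807, 0.22159672]), 'moment': array([0.00375678, 0.03256231, 0.04140405]), 'grip_width': 0.0005965540801400424}
```

View pics/s4c.png

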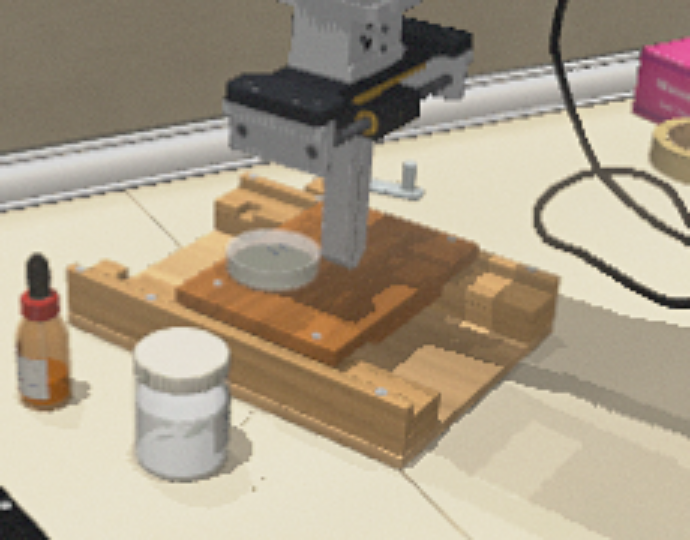

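The picture shows the fingers hovering above the board (tip at about 365,238), close to the dish. So the real tip is well above the reported z. I'll retreat along the same path and measure the offset.

```bash
python3 -m inch '[0,1,0,0,0,0,0, 0,2,0,0,0,0,0, 0,2.5,0,0,0,0,0, 0,2.5,0,0,0,0,0, 0,2,0,0,0,0,0, 0,1,0,0,0,0,0, 0,0,0,0,0,0,0]'
python3 - <<'E'
from st import *
to(-.12,0,.034)
for c in("side","top"):
    im,d=snap(c,c+"5"); P=cloud(c,d); w=w2s(P)
    e=ctrl.get_obs()["ee_pos"]
    q=P.reshape(-1,3); ww=w.reshape(-1,2)
    es=w2s(e)
    m=(abs(ww[:,0]-es[0])<.04)&(abs(ww[:,1]-es[1])<.04)&(q[:,2]>.05)&(q[:,2]<.14)
    print(c,m.sum(),"z min pct",np.percentile(q[m,2],[0,1,5]) if m.any() else 0)
    for lo in(.05,.055,.06,.065,.07,.08,.1,.12):
        n=m&(q[:,2]>=lo)&(q[:,2]<lo+.01)
        if n.sum()>3: print(lo,n.sum(),(np.percentile(ww[n],[2,50,98],axis=0)*1e3).round(1).tolist())
E
```

```text
time_s: 8.38
ee_pos: [0.4139, 0.2337, 0.0335]
eef_rot: [-3.141, 0.0, -1.11]
force: [0.6, 0.4, -1.0]
grip_width: 0.0007
t 8.375 stand [-130.3    0.8] z 0.0335 F stand [0.75 0.07] -1.05 move cm [ 0.07 -1.03 -0.05] rot [-0.  0. -0.] w 0.001
side 528 z min pct [0.05744396 0.05871355 0.06470237]
0.05 11 [[-140.6, -2.5], [-134.0, 5.3], [-121.5, 7.0]]
0.055 28 [[-141.0, -6.8], [-138.8, 5.3], [-122.4, 11.8]]
0.06 49 [[-141.1, -9.1], [-138.4, 10.6], [-123.6, 14.7]]
0.065 71 [[-140.8, -9.1], [-135.5, 12.8], [-122.1, 15.5]]
0.07 78 [[-140.8, -8.6], [-135.2, 12.7], [-122.3, 15.6]]
0.08 74 [[-141.0, -9.3], [-137.4, 12.8], [-122.3, 15.6]]
0.1 81 [[-141.2, -8.0], [-135.7, 12.6], [-121.7, 15.6]]
0.12 42 [[-141.2, -10.7], [-140.3, 5.5], [-136.5, 14.4]]
top 0 z min pct 0
```

The tip is really 24 mm above the reported z, with xy agreeing. I'll lower by 2 cm and re-measure.

```bash
python3 -m inch '[0,0,0.7,0,0,0,0, 0,0,0.8,0,0,0,0, 0,0,0.5,0,0,0,0, 0,0,0,0,0,0,0]'
cat > tip.py <<'E'
from st import *
to(-.12,0,.034)
im,d=snap("side","stip"); q=cloud("side",d).reshape(-1,3); ww=w2s(q); es=w2s(ctrl.get_obs()["ee_pos"])
for lo in(.02,.025,.03,.035,.04,.05,.06):
    n=(abs(ww[:,0]-es[0])<.02)&(abs(ww[:,1]-es[1])<.025)&(q[:,2]>=lo)&(q[:,2]<lo+.005)
    if n.sum()>3: print(lo,n.sum(),(np.percentile(ww[n],[2,50,98],axis=0)*1e3).round(1).tolist())
cv2.imwrite("pics/tipc.png",cv2.resize(im[150:330,250:480,::-1],None,fx=3,fy=3))
E
python3 tip.py
```

```text
time_s: 8.98
ee_pos: [0.4139, 0.2337, 0.0127]
eef_rot: [3.141, 0.0, -1.11]
force: [0.1, 0.2, 0.7]
grip_width: 0.0005
t 8.975 stand [-130.4    0.8] z 0.0127 F stand [0.17 0.18] 0.72 move cm [ 0.07 -1.04 -2.13] rot [ 0.001  0.    -0.   ] w 0.001
0.035 10 [[-140.9, -4.9], [-137.1, 4.4], [-121.5, 7.5]]
0.04 22 [[-141.7, -7.0], [-139.7, 7.8], [-122.4, 12.7]]
0.05 37 [[-140.8, -9.7], [-136.5, 12.9], [-122.6, 15.1]]
0.06 33 [[-140.7, -5.6], [-134.2, 12.7], [-122.7, 15.1]]
```

View pics/tipc.png

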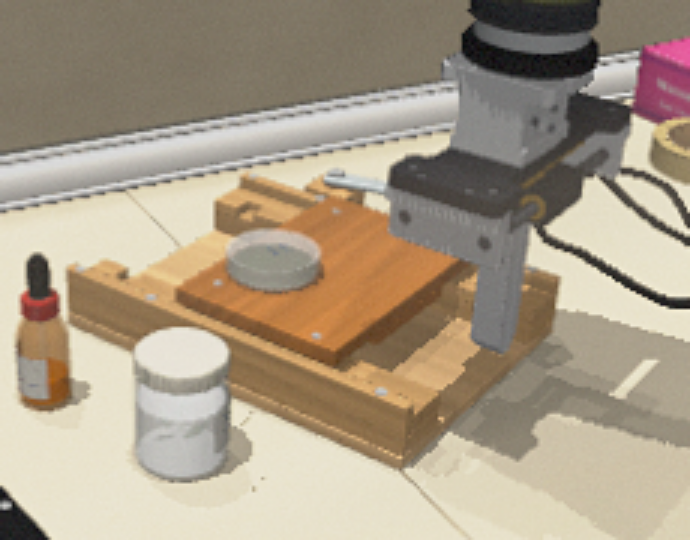

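The tip is now at a real z of about 36 mm, behind and clear of the board (crop 495,345). I'll go 4 mm lower, then push.

```bash
python3 -m inch '[0,-0.8,0.4,0,0,0,0, 0,-1.2,0,0,0,0,0, 0,-1.2,0,0,0,0,0, 0,-0.7,0,0,0,0,0, 0,-0.4,0,0,0,0,0, 0,-0.3,0,0,0,0,0, 0,-0.3,0,0,0,0,0, 0,-0.3,0,0,0,0,0, 0,-0.3,0,0,0,0,0, 0,-0.3,0,0,0,0,0, 0,-0.3,0,0,0,0,0, 0,0,0,0,0,0,0]'
cat > pos.py <<'E'
from st import *
to(-.009,0,.0087)
im,d=snap("side","sp"); q=cloud("side",d).reshape(-1,3); w=w2s(q)
B=(q[:,2]>.043)&(q[:,2]<.058)&(abs(w[:,1])<.085)&(w[:,0]>-.09)&(w[:,0]<.14)&((abs(w[:,1])>.03))
print("board x",np.percentile(w[B,0],[1,99]).round(4),"z",np.median(q[B,2]).round(4))
cv2.imwrite("pics/posc.png",cv2.resize(im[150:330,250:480,::-1],None,fx=3,fy=3))
E
python3 pos.py
```

```text
time_s: 10.52
ee_pos: [0.469, 0.2611, 0.0093]
eef_rot: [-3.141, 0.0, -1.11]
force: [-0.1, 0.0, -0.1]
grip_width: 0.0005
t 10.525 stand [-68.8   0.8] z 0.0093 F stand [-0.1   0.08] -0.08 move cm [ 0.07 -5.98  0.06] rot [-0.001  0.    -0.   ] w 0.0
board x [-0.0598  0.0595] z 0.0538
```

The board is moving: its centre is at x≈0. Continuing.

```bash
python3 -m inch '[0,-0.2,0,0,0,0,0, 0,-0.3,0,0,0,0,0, 0,-0.3,0,0,0,0,0, 0,-0.3,0,0,0,0,0, 0,-0.3,0,0,0,0,0, 0,-0.3,0,0,0,0,0, 0,-0.3,0,0,0,0,0, 0,-0.3,0,0,0,0,0, 0,-0.3,0,0,0,0,0, 0,-0.3,0,0,0,0,0, 0,-0.3,0,0,0,0,0, 0,-0.3,0,0,0,0,0, 0,-0.3,0,0,0,0,0, 0,-0.3,0,0,0,0,0, 0,-0.3,0,0,0,0,0, 0,-0.3,0,0,0,0,0, 0,-0.3,0,0,0,0,0, 0,0,0,0,0,0,0]'; python3 pos.py
```

```text
time_s: 12.82
ee_pos: [0.5138, 0.2833, 0.0092]
eef_rot: [-3.141, 0.0, -1.11]
force: [0.1, -0.2, -0.2]
grip_width: 0.0004
t 12.825 stand [-18.8   0.7] z 0.0092 F stand [-0.02 -0.19] -0.2 move cm [ 0.07 -0.98  0.05] rot [-0.  0. -0.] w 0.0
board x [-0.01    0.1082] z 0.0538
```

```bash
python3 -m inch '[0,-0.2,0,0,0,0,0, 0,-0.2,0,0,0,0,0, 0,-0.2,0,0,0,0,0, 0,-0.15,0,0,0,0,0, 0,-0.15,0,0,0,0,0, 0,0,0,0,0,0,0]'; python3 pos.py
```

```text
time_s: 13.62
ee_pos: [0.5218, 0.2872, 0.0093]
eef_rot: [-3.141, 0.0, -1.11]
force: [-0.5, -0.2, -0.0]
grip_width: 0.0004
t 13.625 stand [-9.9  0.7] z 0.0093 F stand [-0.55  0.05] -0.04 move cm [ 0.07 -0.09  0.06] rot [-0.  0. -0.] w 0.0
board x [-0.0007  0.118 ] z 0.0471
```

The board's top went from 53.8 to 47.1 mm, so it has dropped in, with its centre at x≈0.0587. I'll back off, rise, cross to the keeper's outer side, and verify.

```bash
python3 -m inch '[0,0.5,0,0,0,0,0, 0,1.5,0,0,0,0,0, 0,2,0,0,0,0,0, 0,1,-1.5,0,0,0,0, 0,0,-3,0,0,0,0, 0,0,-3,0,0,0,0, 1,-0.3,-0.5,0,0,0,0, 2.5,-1,0,0,0,0,0, 3,-1.1,0,0,0,0,0, 3,-1.1,0,0,0,0,0, 3,-1.1,0,0,0,0,0, 2,-0.7,0,0,0,0,0, 1,-0.3,0,0,0,0,0, 0,0,0,0,0,0,0]'; python3 pos.py
python3 - <<'E'
from st import *
to(.0065,-.155,.038)
d=ctrl.camera("side")[1]; q=cloud("side",d).reshape(-1,3); w=w2s(q)
k=(q[:,2]>.066)&(q[:,2]<.082)&(np.hypot(w[:,0]-.06,w[:,1]+.115)<.065)&(w[:,1]>-.14)
p=np.median(w[k],0);print(k.sum(),p.round(4),np.arctan2(p[1]+.115,.06-p[0]))
E
```

```text
time_s: 15.42
ee_pos: [0.5958, 0.1508, 0.0889]
eef_rot: [3.141, 0.0, -1.11]
force: [0.1, 1.3, 0.4]
grip_width: 0.0005
t 15.425 stand [  -4.3 -154.4] z 0.0889 F stand [0.64 1.13] 0.42 move cm [-15.44   0.47   8.02] rot [ 0.     0.    -0.001] w 0.001
board x [-0.0007  0.1177] z 0.047
t 15.475 stand [  -4.4 -153.8] z 0.089 F stand [ 0.45 -0.02] -0.31 move cm [ 0.12 -1.09  5.1 ] rot [ 0.  0. -0.] w 0.001
27 [ 0.0058 -0.1235] -0.15525634246018957
```

View pics/posc.png

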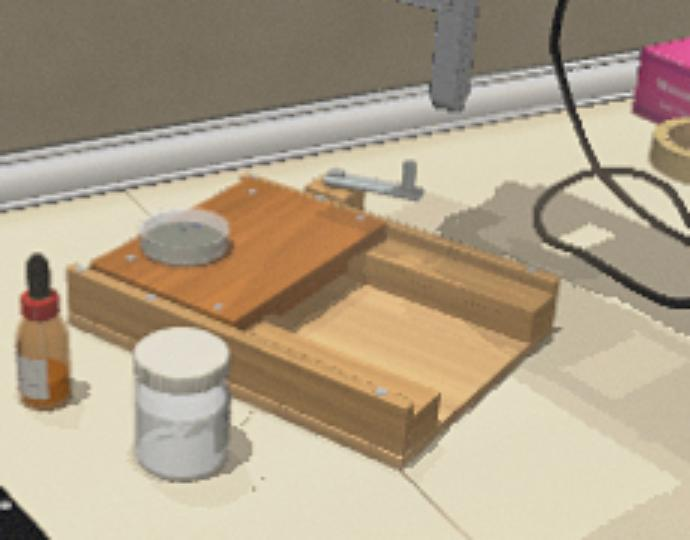

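Seated, with the dish upright on it (crop 185,238) and the keeper untouched (pin at 408,175). Next I'll descend outside the pin and push it towards the board.

```bash
python3 -m inch '[0.1,-0.6,1.5,0,0,0,0, 0,-0.5,2,0,0,0,0, 0,0,1.6,0,0,0,0, 0,0,0,0,0,0,0]'
python3 - <<'E'
from st import *
to(.0065,-.155,.038)
d=ctrl.camera("side")[1]; q=cloud("side",d).reshape(-1,3); w=w2s(q); es=w2s(ctrl.get_obs()["ee_pos"])
n=(abs(w[:,0]-es[0])<.016)&(abs(w[:,1]-es[1]-.002)<.016)&(q[:,2]>.03)&(q[:,2]<.12)
print(np.sort(q[n,2])[:12].round(4),(np.percentile(w[n],[2,98],axis=0)*1e3).round(1))
E
```

```text
time_s: 16.02
ee_pos: [0.6051, 0.1549, 0.0361]
eef_rot: [3.138, 0.001, -1.11]
force: [-1.0, -0.2, 1.1]
grip_width: 0.0005
t 16.025 stand [   5.9 -154.9] z 0.0361 F stand [-1.01  0.3 ] 1.14 move cm [ 0.01 -0.06 -0.19] rot [ 0.003  0.001 -0.   ] w 0.0
[0.0603 0.0607 0.0608 0.0614 0.0619 0.0626 0.0628 0.0629 0.0634 0.0635
 0.0646 0.0647] [[  -4.9 -165.5]
 [  14.8 -139.8]]
```

```bash
python3 -m inch '[-0.4,0,-0.1,0,0,0,0, -0.6,0,0,0,0,0,0, -0.6,0.05,0,0,0,0,0, -0.6,0.05,0,0,0,0,0, -0.6,-0.05,0,0,0,0,0, -0.6,-0.15,0,0,0,0,0, -0.6,-0.25,0,0,0,0,0, -0.6,-0.3,0,0,0,0,0, -0.6,-0.4,0,0,0,0,0, -0.6,-0.5,0,0,0,0,0, -0.6,-0.55,0,0,0,0,0, 0,0,0,0,0,0,0]'
cat > pin.py <<'E'
from st import *
to(.0065,-.155,.038)
im,d=snap("side","pin"); q=cloud("side",d).reshape(-1,3); w=w2s(q)
k=(q[:,2]>.052)&(q[:,2]<.058)&(np.hypot(w[:,0]-.06,w[:,1]+.115)<.08)&(w[:,1]>-.14)
r=w[k]-[.06,-.112]; r=r[np.hypot(*r.T)>.012]; m=r.mean(0)
print("arm",len(r),m.round(4),"theta",np.arctan2(m[1],-m[0]).round(3))
cv2.imwrite("pics/pinc.png",cv2.resize(im[150:330,250:480,::-1],None,fx=3,fy=3))
E
python3 pin.py
```

```text
time_s: 17.58
ee_pos: [0.5966, 0.2223, 0.0392]
eef_rot: [-3.141, 0.0, -1.109]
force: [0.2, -0.5, 0.3]
grip_width: 0.0008
t 17.575 stand [ 28.2 -90.7] z 0.0392 F stand [-0.03 -0.58] 0.32 move cm [6.43 2.18 0.12] rot [-0.  0.  0.] w 0.001
arm 61 [-0.0272  0.0341] theta 0.898
```

View pics/pinc.png

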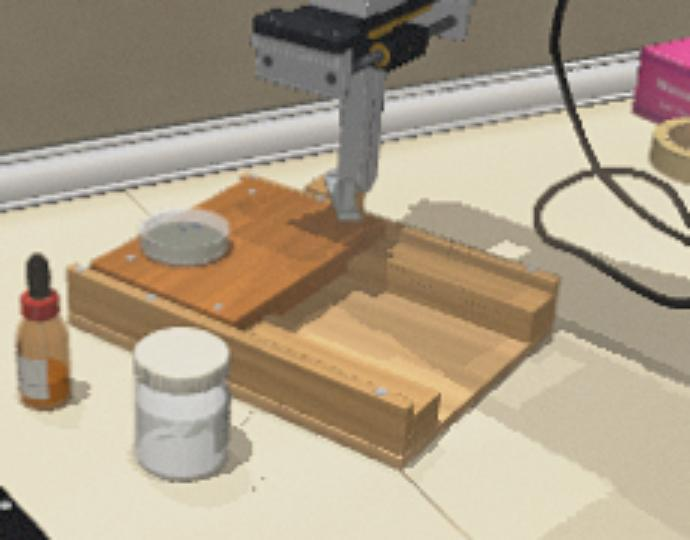

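The keeper is at about 0.9 rad, with the arm over the board's near corner (crop 345,200). I'll step round to the robot's side of the pin and push along +x.

```bash
python3 -m inch '[0.7,0,0,0,0,0,0, 0.1,0.8,0,0,0,0,0, 0,1.2,0,0,0,0,0, 0,0.4,0,0,0,0,0, -0.8,0,0,0,0,0,0, -1.2,0,0,0,0,0,0, -0.9,0,0,0,0,0,0, 0,-0.4,0,0,0,0,0, 0,-0.5,0,0,0,0,0, -0.2,-0.5,0,0,0,0,0, -0.2,-0.5,0,0,0,0,0, -0.2,-0.5,0,0,0,0,0, -0.2,-0.5,0,0,0,0,0, -0.1,-0.5,0,0,0,0,0, -0.1,-0.4,0,0,0,0,0, 0,-0.2,0,0,0,0,0, 0,-0.1,0,0,0,0,0, 0,0,0,0,0,0,0]'; python3 pin.py
```

```text
time_s: 19.88
ee_pos: [0.5981, 0.2569, 0.0393]
eef_rot: [-3.141, -0.0, -1.11]
force: [-0.2, -0.5, 0.0]
grip_width: 0.0007
t 19.875 stand [ 44.9 -60.3] z 0.0393 F stand [-0.42 -0.34] 0.01 move cm [9.47 3.84 0.13] rot [-0. -0. -0.] w 0.001
arm 44 [-0.0041  0.0538] theta 1.495
```

```bash
python3 -m inch '[0,-0.1,0,0,0,0,0, 0,-0.05,0,0,0,0,0, 0,0,0,0,0,0,0]'; python3 pin.py; cp pics/pin.png pics/pinA.png
```

```text
time_s: 20.3
ee_pos: [0.5992, 0.2576, 0.0393]
eef_rot: [3.141, 0.0, -1.11]
force: [-1.1, -0.1, 1.4]
grip_width: 0.0007
t 20.3 stand [ 46.2 -60.3] z 0.0393 F stand [-1.06  0.44] 1.37 move cm [9.47 3.97 0.13] rot [ 0.  0. -0.] w 0.001
arm 44 [-0.0027  0.0536] theta 1.521
```

```bash
python3 -m inch '[0,-0.1,0,0,0,0,0, 0,-0.05,0,0,0,0,0, 0,0,0,0,0,0,0]'; python3 pin.py; python3 -m inch '[0,0.5,0,0,0,0,0, 0,1.5,0,0,0,0,0, 0,2,-1,0,0,0,0, 0,1,-3,0,0,0,0, 0,2,-3,0,0,0,0, 0,4,-3,0,0,0,0, 0,4,-2,0,0,0,0, 0,4,0,0,0,0,0, 0,3,0,0,0,0,0, 0,1,0,0,0,0,0, 0,0,0,0,0,0,0]'; python3 pin.py; python3 pos.py
```

```text
time_s: 20.72
ee_pos: [0.5997, 0.2579, 0.0391]
eef_rot: [3.139, 0.0, -1.11]
force: [-8.9, -3.7, 4.5]
grip_width: 0.0004
t 20.725 stand [ 46.8 -60.2] z 0.0391 F stand [-9.64  0.63] 4.46 move cm [9.48 4.03 0.12] rot [ 0.003  0.    -0.   ] w 0.0
arm 42 [-0.0025  0.053 ] theta 1.524
time_s: 22.15
ee_pos: [0.3951, 0.1561, 0.1596]
eef_rot: [-3.14, -0.0, -1.11]
force: [0.7, -0.7, 0.7]
grip_width: 0.0004
t 22.15 stand [-181.7  -60.3] z 0.1596 F stand [ 0.28 -0.93] 0.71 move cm [  9.46 -18.81  12.19] rot [-0.001 -0.    -0.   ] w 0.0
arm 93 [-0.0024  0.04  ] theta 1.512
t 22.2 stand [-181.4  -60.3] z 0.1595 F stand [0.96 0.39] 0.36 move cm [ -6.04 -17.22  15.09] rot [-0.001 -0.    -0.   ] w 0.0
board x [-0.0008  0.118 ] z 0.047
```

View pics/posc.png

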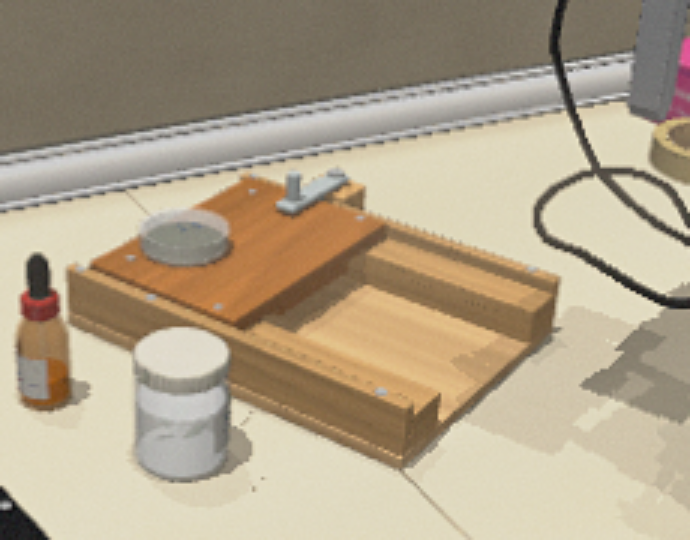

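The keeper reached its stop (9.6 N reaction) and lies squarely across the seated board (crop 310,190). The dish, jar and bottle look undisturbed and the robot is clear.

```bash
python3 -c "
from st import *
print(ctrl.hand_in())"
```

```text
the job is handed in; nothing more can be done
None
```

I slid the board along the rails until it dropped into the notches, then turned the keeper across it. I backed the arm clear and handed in at about 22 s; no verdict is reported.

**Last checks:**
- **Board:** its top fell from 53.8 to 47.0 mm, which matches the 7 mm drop. Its centre is at about x = 58.6 mm in the stand (allowed: 55 to 65 mm).
- **Keeper:** the cameras gave about 1.51 rad (needed: over 1.4). It met its stop with a reaction of about 10 N.
- **Dish, jar and bottle:** in the last side picture the dish stands flat on the board, and the jar and bottle look unmoved. I judged these by eye and did not measure them.

**What disagreed:**
- **Tip height:** with the gripper shut, the fingertips are about 24 mm higher than the reported tool height. My first push therefore passed over the board, close to the dish, without moving the board. No contact force showed above the noise of about 1 N, and the dish looked undisturbed. I withdrew, measured the offset with the side camera and corrected for it.
- **Dropping in:** the wrist force stayed within its noise as the board dropped, so the depth readings, not touch, confirmed the seating.
- **Calibration:** the two cameras differed by 2 to 3 mm.

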